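Unlock the probe locker with its thumbwheel code

TASK

Unlock the probe locker: roll its three numbered thumbwheels so that 5, 3 and 6 stand squarely on top, reading left to right from the robot's side (the 5 is farthest from the bolt handle, the 6 nearest), each without spoiling its neighbours. Only then draw the steel bolt fully back, away from the wheels, and take the hand away. Leave everything else on the bench where it is.

Things in the scene. Friction and masses are not known exactly. Their poses are not given: they have to be found in the camera images.
- lock: white steel probe locker, closed box 150 x 320 x 112 mm (x, y, z) with a blue band at its foot, fixed; origin under its centre; x points away from the robot, y to the left seen from the robot, z up. On top, at x = 0: three black thumbwheels in a row, axles along y, at y = +82 (left), +30 (middle), -22 mm (right), then a steel bolt handle at y = -84.
- wheel_left_top (a point): nominal top point of the left wheel's rim, 146 mm above the bench (a point of the locker, axes as lock). The true top is up to 5 mm higher or lower, for each wheel its own: find it by touch. Every wheel: 84 mm diameter, 32 mm wide, 20 mm clear of the next, some 34 mm of it above the case; white numbers 0 to 7 round the smooth rim, upright as read from the robot side.
- wheel_mid_top (a point): the same point of the middle wheel. Every wheel is sprung upward: it gives at about 2 N, then sinks 1 mm for every 2 N more, at most 8 mm. It turns without clicks against a drag of about 3 N at the rim and stays where it is left; a fingertip pressed on it with 8 to 15 N and moved along rolls it, a lighter one slips.
- wheel_right_top (a point): the same nominal point of the right wheel, 146 mm above the bench, axes as lock; true height as unknown as the others.
- wheel_left (a joint): angle of the left thumbwheel (farthest from the bolt), rad. The number at its very top is value / 0.785 (0 at 0, then one number every 0.785 rad, up to 7 at 5.498; end stops at -0.1 and 5.6, so it does not go round from 7 to 0). It grows as the top of the wheel is rolled away from the robot (along the locker's +x). Wanted: 5, i.e. 3.927.
- wheel_mid (a joint): angle of the middle thumbwheel (the middle one), rad. The number at its very top is value / 0.785 (0 at 0, then one number every 0.785 rad, up to 7 at 5.498; end stops at -0.1 and 5.6, so it does not go round from 7 to 0). It grows as the top of the wheel is rolled away from the robot (along the locker's +x). Wanted: 3, i.e. 2.356.
- wheel_right (a joint): angle of the right thumbwheel (nearest the bolt), rad. The number at its very top is value / 0.785 (0 at 0, then one number every 0.785 rad, up to 7 at 5.498; end stops at -0.1 and 5.6, so it does not go round from 7 to 0). It grows as the top of the wheel is rolled away from the robot (along the locker's +x). Wanted: 6, i.e. 4.712.
- bolt (a joint): travel of the bolt, m: 0 shut, 0.040 fully drawn (end stop). Slides along the locker's -y (to the right seen from the robot, away from the wheels) against about 3 N of friction and stays where left. Blocked after 5 mm unless every wheel is within about 0.15 rad of its number; drawn, it locks the wheels.
- bolt_handle (a point): centre of the bolt's upright steel handle, 137 mm above the bench: a block 30 (x) x 14 (y) x 42 mm (z), from 116 to 158 mm above the bench; 39 mm clear of the right wheel's side while shut. It moves with the bolt. Axes as lock.
- jar: bystander, to be left alone: small amber jar with a white cap, 38 mm across, 58 mm tall, standing loose on the left end of the locker's top, behind the line of the axles; origin under its centre
- clamp: bystander, to be left alone: steel and red laboratory clamp about 215 mm long, lying behind the locker; origin at about the middle of its underside
- screwdriver: bystander, to be left alone: screwdriver with a black handle, 190 mm long, lying in front of the locker
- beaker: bystander, to be left alone: glass beaker, 72 mm across, 95 mm tall, standing to the left of the locker; origin under its centre
- wash_bottle: bystander, to be left alone: white bottle with a red cap, 68 mm across, 170 mm tall, to the right; origin under its centre
- cylinder_stand: bystander, to be left alone: clear measuring cylinder on a round foot, 72 mm across the foot, 205 mm tall, far left; origin under its centre
- dish: bystander, to be left alone: white shallow dish, 90 mm across, to the right; origin under its centre

How it is judged:
By the outcome, as a careful person would: the job done as asked, in the order asked, and still so for the second after the job is handed in, with the robot touching nothing.
It also fails if it takes over 61 s, if anything falls off the work surface, if the arm or the gripper's body presses on something with over 40 N, if the wrist force passes 120 N, or if a joint passes its speed limit or range.

ROBOT

A 7-joint arm with a two-finger parallel gripper is mounted at the origin on the work surface. World frame = base frame: x ahead of the robot, y to its left, z up, the work surface at z = 0. Lengths are in mm, angles in rad, forces in N, time in s.
With the tool pointing down it reaches from about 350 to 900 mm from the base axis. Payload 7.2 kg.
Tool frame: the origin (TCP) lies at the very end of the fingers, on their centre line; the grasp point (between the pads) lies 19 mm behind it; z points along the fingers, x is the direction in which the jaws open and shut, and the axes are right-handed (so a half turn about z gives the same grasp; the last joint's range is limited). The gripper opens to 88 mm and grips with 3 to 60 N. Pads are 20 mm wide; open, the fingers measure 115 mm over their backs; the gripper's body (75 mm by 178 mm) begins 61 mm behind the grasp point.
Start: joints at [-1.184, 0.411, -0.013, 1.596, 0.006, 1.134, -0.082], TCP at [274.561, 561.467, 222.653] pointing down, gripper open.
Joint ranges: [-2.95, 2.95], [-0.29, 1.99], [-1.47, 1.44], [0.14, 2.54], [-1.03, 4.17], [0.13, 1.85], [-2.86, 2.86]. Speed limits (rad/s): [2.39, 2.39, 3.01, 3.01, 3.14, 3.14, 3.14].

INTERFACE

Orientations are given as a unit quaternion [w, x, y, z].
In Python, from workcell import r, get_image, camera_info, job, nets gives the robot as it stands.
- The arm moves only by the tool apply_moves, never from a script. Its argument "plan" is text: rows parted by semicolons, each of 7 numbers parted by spaces: the shift along the tool's x, y, z in cm, then the turn, a rotation vector about the tool's x, y, z in degrees, then the opening, from 0 (shut) to 1 (fully open). In form: dx dy dz ax ay az hand; .... A call has 1 to 20 rows; each row is the pose to reach, as a shift and turn from the pose commanded when the call began, along the tool's axes at that moment; what a row does not reach only later rows make up. A row lasts 1/8 s, in which the tool goes at most 62.5 mm and 10.7 degrees, less where a joint would pass 70% of its speed; a pose out of reach is approached as far as the arm can. A call with a gripper value outside its range is refused whole. The fingers move at their own pace and stop on an object; "grip_force" is the grip in N (left out, the last holds). Time passes only in rows, so rows that repeat a pose let the fingers close. It gives the time, the measured TCP pose, the force and the opening at its end, in the units of the state.
- r.read_state(): the state, without advancing time (a new reading comes with each control period).
- get_image(name): name is "scene" or "side" or "wrist"; returns the picture (384x512x3 uint8, red, green, blue); there is no depth.
- camera_info(name): a dict with "fx", "fy", "cx", "cy" (pixels), "dist_coeffs" ([k1, k2, p1, p2, k3] as OpenCV has them; the pictures are not rectified), "R" (3x3) and "t" (3): a world point X has camera coordinates R X + t; the wrist camera has in their place "tool_from_camera" (4x4, takes a point from camera to tool coordinates, whose origin is the TCP and whose axes are the tool frame's). Camera axes: x right, y down, z forward; pixel columns grow to the right and rows downward; lengths in mm; the calibration is good to about 2 mm. A picture is of the moment at which its call begins: read the wrist's pose just before it. camera_info takes no time and is no camera call.
- job.job_done(): hands the job in, once; it reports no verdict.
Trained networks look in the newest picture that a camera, given by its name, has taken for a name from the list of things; names that differ only in an ending like _2 or _b are one class to them, and where a whole thing is asked for, a point or a joint stands for the part that bears it (a point fixed in the world has none). Each returns a list of dicts, best first, with "score" (0 to 1); they miss things now and then, are a little off and sometimes report something else, mostly with a low value. They report only what shows in the picture. A call takes as long as a camera call.
- nets.recognise(camera, query): "centre" ([column, row] in pixels, amid what is visible of it).
- nets.place_of(camera, query): "centre" ([column, row] in pixels: a listed point, or the origin of a listed thing).
The state is a dict: "clock": time; "q": joint angles; "joint_velocities": joint speeds; "joint_efforts": joint torques, N m; "eef_pos": TCP position; "eef_rot": TCP orientation; "wrist_force": force on the tool from outside, world axes, zero at the start; "torque": the same for the moment, N m; "grip_width": finger opening in mm.
Only numpy, scipy, OpenCV 4.12 (cv2) and the standard library are available. Lean on these libraries where they do the work, as an engineer would, in place of code of your own. Each camera call takes 0.05 s, during which the arm holds its last target. There are 200 camera calls.

## Working session

There is one attempt and no reset: what is moved stays moved. The work goes in short steps, Python scripts to look and compute and a tool call to move; the robot and the scene stay as the last step left them, time stands still between calls to the robot, and variables do not carry over. Pictures are saved under pics/ and viewed, about 8 in all and at most 12, crops included, and the job is handed in when it is done.

Besides the shell and the picture viewer there is one more tool, called after ">>>" by a JSON object that holds its "fn" and its "kwargs", one argument or row to a line. apply_moves: Moves the arm, as the interface text tells. Its arguments: {"type":"object","properties":{"plan":{"type":"string"},"grip_force":{"type":"number"}},"required":["plan"]}

```bash
mkdir -p pics; ls
cat > h.py <<'E'
import numpy as np,cv2
from workcell import r,get_image,camera_info,job,nets
from scipy.spatial.transform import Rotation as Ro
def ray(cam,px,st=None):
    c=camera_info(cam);K=np.array([[c['fx'],0,c['cx']],[0,c['fy'],c['cy']],[0,0,1]])
    u=cv2.undistortPoints(np.array([[px]],float),K,np.array(c['dist_coeffs'],float))[0,0]
    d=np.array([u[0],u[1],1.])
    if cam=='wrist':
        st=st or r.read_state();q=st['eef_rot'];R=Ro.from_quat([q[1],q[2],q[3],q[0]]).as_matrix()
        T=np.array(c['tool_from_camera']);o=R@T[:3,3]+st['eef_pos'];d=R@T[:3,:3]@d
    else:
        R=np.array(c['R']);t=np.array(c['t']);o=-R.T@t;d=R.T@d
    return o,d
def at(cam,px,z,st=None):
    o,d=ray(cam,px,st);return o+d*(z-o[2])/d[2]
def proj(cam,X):
    c=camera_info(cam);K=np.array([[c['fx'],0,c['cx']],[0,c['fy'],c['cy']],[0,0,1]])
    if cam=='wrist':
        st=r.read_state();q=st['eef_rot'];R=Ro.from_quat([q[1],q[2],q[3],q[0]]).as_matrix()
        T=np.array(c['tool_from_camera']);Rc=(R@T[:3,:3]).T;t=-Rc@(R@T[:3,3]+st['eef_pos'])
    else: Rc=np.array(c['R']);t=np.array(c['t'],float)
    return cv2.projectPoints(np.array(X,float).reshape(-1,3),cv2.Rodrigues(Rc)[0],t,K,np.array(c['dist_coeffs'],float))[0][:,0]
E
python3 - <<'E'
from h import *
s=r.read_state();print({k:np.round(v,3) for k,v in s.items()})
for cam in('scene','side'):
    im=get_image(cam);cv2.imwrite(f'pics/{cam}0.png',im[:,:,::-1])
    for n,z in(('wheel_left_top',146),('wheel_mid_top',146),('wheel_right_top',146),('bolt_handle',137),('jar',112),('lock',0)):
        for d in nets.place_of(cam,n)[:2]: print(cam,n,round(d['score'],2),np.round(d['centre'],1),np.round(at(cam,d['centre'],z),1))
a=cv2.imread('pics/scene0.png');b=cv2.imread('pics/side0.png')
cv2.imwrite('pics/both.png',cv2.resize(np.hstack([a,b]),(800,300)))
E
```

```text
pics
{'clock': np.float64(0.0), 'q': array([-1.184,  0.412, -0.013,  1.597,  0.006,  1.134, -0.082]), 'joint_velocities': array([ 0.001, -0.002,  0.001, -0.001, -0.   , -0.   , -0.   ]), 'joint_efforts': array([ 0.0000e+00, -5.8794e+01,  6.4200e-01, -2.9108e+01, -5.4000e-02,
        1.8000e-02,  0.0000e+00]), 'eef_pos': array([274.347, 561.014, 221.827]), 'eef_rot': array([ 0.   ,  0.848,  0.53 , -0.001]), 'wrist_force': array([-0.758, -0.646,  0.205]), 'torque': array([-0.036, -0.061, -0.039]), 'grip_width': np.float64(87.902)}
scene wheel_left_top 0.77 [271.5 187.2] [558.4  52.8 146. ]
scene wheel_mid_top 0.8 [259.6 182.5] [584.5  16.7 146. ]
scene wheel_right_top 0.58 [250.  171.5] [591.5 -41.9 146. ]
scene wheel_right_top 0.55 [243.1 128.8] [ 521.3 -241.9  146. ]
scene bolt_handle 0.48 [234.6 163.8] [ 620.5 -105.4  137. ]
scene jar 0.74 [313.  294.5] [624.9 433.7 112. ]
scene jar 0.69 [269.4 213.1] [602.2 122.3 112. ]
scene lock 0.93 [256.3 203.2] [584.5  -9.1   0. ]
side wheel_left_top 0.68 [242.8 190.9] [559.3  62.4 146. ]
side wheel_mid_top 0.57 [255.  200.3] [584.8   9.6 146. ]
side wheel_right_top 0.84 [258.  207.9] [583.5 -24.6 146. ]
side bolt_handle 0.53 [272.4 223.5] [608.4 -93.1 137. ]
side jar 0.43 [246.6 185.7] [588.7 112.  112. ]
side lock 0.94 [256.6 237.6] [577.7 -34.2   0. ]
```

View pics/both.png

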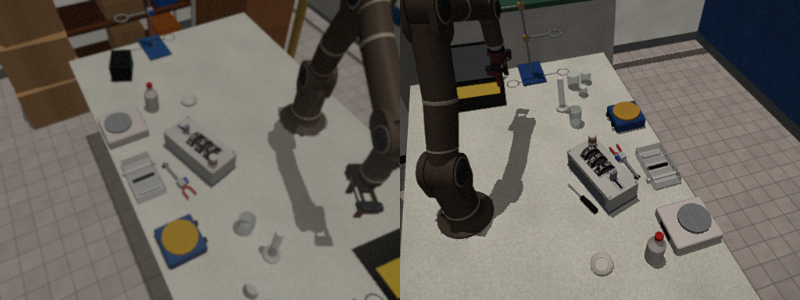

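Run:
```python
from h import *
print(np.round(camera_info('wrist')['tool_from_camera'],3), camera_info('wrist')['fx'])
for n in('cylinder_stand','beaker','wash_bottle'):
    get=nets.place_of('side',n)[:2]
    for d in get: print(n,d['score'],at('side',d['centre'],0).round())
```

```text
[[ 1.00000e+00  1.00000e-03  1.00000e-03 -1.36400e+00]
 [-1.00000e-03  9.55000e-01  2.95000e-01 -8.10120e+01]
 [-1.00000e-03 -2.95000e-01  9.55000e-01 -1.62282e+02]
 [ 0.00000e+00  0.00000e+00  0.00000e+00  1.00000e+00]] 342.3964265609423
cylinder_stand 0.58 [544. 537.   0.]
beaker 0.85 [579. 412.   0.]
wash_bottle 0.75 [ 656. -410.    0.]
wash_bottle 0.46 [ 462. -385.    0.]
```

>>> {"fn": "apply_moves", "kwargs": {
  "plan": "0 0 -5 0 0 0 0; 0 0 -10 0 0 0 0; -4 5 -10 0 0 8 0; -8 10 -10 0 0 16 0; -12 15 -10 0 0 24 0; -16 20 -10 0 0 32 0; -20 26 -10 0 0 40 0; -24 32 -10 0 0 44 0; -28 37 -10 0 0 44 0; -32 42 -10 0 0 44 0; -36 47 -10 0 0 44 0; -38 50 -10 0 0 44 0; -38 50 -10 0 0 44 0; -38 50 -10 0 0 44 0"
}}

```text
clock: 2.6
eef_pos: [556.6, 0.8, 322.4]
eef_rot: [-0.0, 0.985, 0.173, -0.0]
wrist_force: [-0.2, 0.9, -0.6]
grip_width: 0.5
```

```bash
cat > look.py <<'E'
from h import *
import sys
n=sys.argv[1]
s=r.read_state();im=get_image('wrist');cv2.imwrite(f'pics/{n}.png',im[:,:,::-1])
print(np.round(s['eef_pos'],1),np.round(s['wrist_force'],1),round(float(s['clock']),2))
for q,z in(('wheel_left_top',146),('wheel_mid_top',146),('wheel_right_top',146),('bolt_handle',137),('jar',112),('lock',0)):
    for d in nets.place_of('wrist',q)[:2]: print(q,round(d['score'],2),np.round(d['centre'],1),np.round(at('wrist',d['centre'],z,s),1))
E
python3 look.py w1
```

```text
[556.6   0.8 322.4] [-0.2  0.9 -0.6] 2.6
wheel_left_top 0.97 [282.  116.6] [563.2  60.3 146. ]
wheel_mid_top 0.83 [276. 167.] [575.6  11.7 146. ]
wheel_right_top 0.96 [270.3 214.4] [588.3 -38.  146. ]
jar 0.69 [322.4  70. ] [588.5 116.4 112. ]
lock 0.94 [269.3 166. ] [586.2 -17.8   0. ]
```

View pics/w1.png

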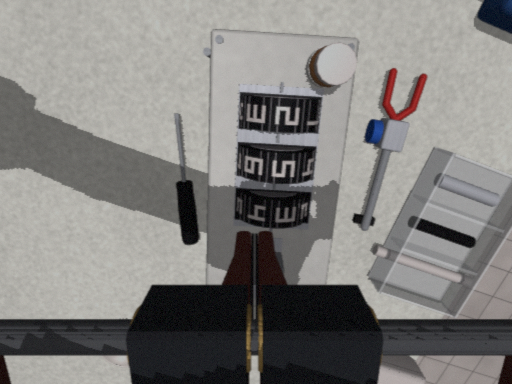

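```bash
cat > unroll.py <<'E'
from h import *
import sys
yaw=np.radians(14.3);C=np.array([583.1,-17.8,0])
ex=np.array([np.cos(yaw),np.sin(yaw),0]);ey=np.array([-ex[1],ex[0],0])
def unroll(im,yw,h=146,dx=0):
    ph=np.radians(np.arange(75,-75.1,-0.5));ys=np.linspace(18,-18,120)
    P,Y=np.meshgrid(ph,ys,indexing='ij')
    X=C+(dx+42*np.sin(P))[...,None]*ex+(yw+Y)[...,None]*ey+((h-42)+42*np.cos(P))[...,None]*np.array([0,0,1])
    p=proj('wrist',X).astype(np.float32).reshape(P.shape+(2,))
    return cv2.remap(im,p[...,0],p[...,1],cv2.INTER_CUBIC)
def strip(im):
    o=[]
    for y in(82,30,-22):
        u=cv2.resize(unroll(im,y),(240,600))
        for k in range(-70,71,10): cv2.line(u,(0,300-4*k),(20 if k else 240,300-4*k),(0,0,255) if k%30==0 else (0,255,0),1)
        o.append(u)
    return np.hstack(o)
if __name__=='__main__':
    cv2.imwrite('pics/'+sys.argv[2]+'.png',strip(cv2.imread('pics/'+sys.argv[1]+'.png')))
E
python3 unroll.py w1 u1
```

```text
(no output)
```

View pics/u1.png

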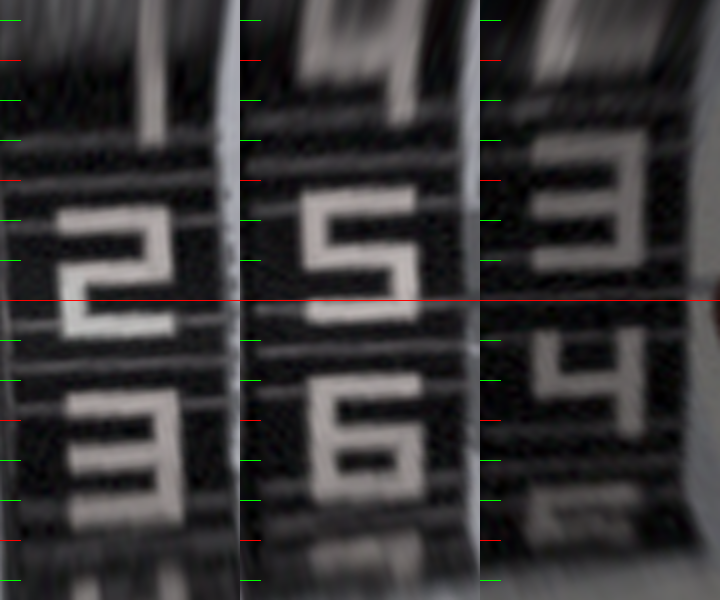

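>>> {"fn": "apply_moves", "kwargs": {
  "plan": "0.7 -5.5 5 0 0 5.6 0; 0.7 -5.5 10 0 0 5.6 0; 0.7 -5.5 15 0 0 5.6 0; 0.7 -5.5 16.5 0 0 5.6 0; 0.7 -5.5 17.1 0 0 5.6 0; 0.7 -5.5 17.6 0 0 5.6 0; 0.7 -5.5 17.6 0 0 5.6 0; 0.7 -5.5 17.6 0 0 5.6 0"
}}

```text
clock: 3.95
eef_pos: [545.5, 54.5, 147.8]
eef_rot: [-0.0, 0.992, 0.125, 0.001]
wrist_force: [-0.6, 0.3, 2.1]
grip_width: 0.4
```

>>> {"fn": "apply_moves", "kwargs": {
  "plan": "0 0 0.2 0 0 0 0; 0 0 0.4 0 0 0 0; 0 0 0.4 0 0 0 0; 0 0 0.4 0 0 0 0"
}}

```text
clock: 4.45
eef_pos: [545.5, 54.5, 143.8]
eef_rot: [-0.0, 0.992, 0.125, 0.001]
wrist_force: [-0.5, -0.4, 8.9]
grip_width: 0.6
```

>>> {"fn": "apply_moves", "kwargs": {
  "plan": "0 0 0.2 0 0 0 0; 0 0 0.2 0 0 0 0; 0.7 0 0.2 0 0 0 0; 1.4 0 0.2 0 0 0 0; 2.1 0 0.2 0 0 0 0; 2.8 0 0.2 0 0 0 0; 3.5 0 0.25 0 0 0 0; 4.2 0 0.3 0 0 0 0; 4.2 0 0.3 0 0 0 0"
}}

```text
clock: 5.58
eef_pos: [587.6, 66.4, 141.4]
eef_rot: [-0.001, 0.992, 0.125, 0.002]
wrist_force: [2.4, 3.5, 9.2]
grip_width: 0.2
```

>>> {"fn": "apply_moves", "kwargs": {
  "plan": "0 0 -2 0 0 0 0; 0 2.5 -6 0 0 0 0; 0 5.2 -10 0 0 0 0; 0 5.2 -10 0 0 0 0; 0 5.2 -10 0 0 0 0"
}}

```text
clock: 6.2
eef_pos: [597.6, 15.2, 238.9]
eef_rot: [-0.0, 0.992, 0.125, -0.001]
wrist_force: [-0.4, -0.2, 0.2]
grip_width: 0.4
```

```bash
python3 look.py w2; python3 unroll.py w2 u2
```

```text
[597.6  15.2 238.9] [-0.4 -0.2  0.2] 6.2
wheel_left_top 0.59 [224.  125.6] [562.3  61.5 146. ]
wheel_left_top 0.35 [226.8 195.3] [576.4   9.7 146. ]
wheel_mid_top 0.58 [228.2 191.4] [576.8  13.1 146. ]
wheel_right_top 0.96 [231.5 251. ] [591.  -36.1 146. ]
wheel_right_top 0.3 [229.3 191.4] [577.6  13.3 146. ]
jar 0.78 [278.2  57.5] [589.8 119.6 112. ]
lock 0.58 [240.  181.3] [587.4 -16.3   0. ]
```

View pics/u2.png

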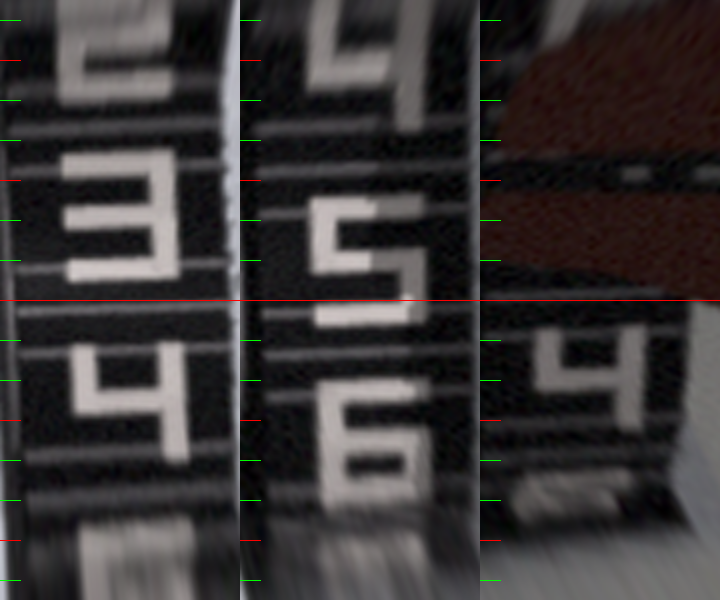

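>>> {"fn": "apply_moves", "kwargs": {
  "plan": "-0.2 -0.2 5 0 0 0 0; -0.2 -0.2 8 0 0 0 0; -0.2 -0.2 9 0 0 0 0; -0.2 -0.2 9.5 0 0 0 0; -0.2 -0.2 9.5 0 0 0 0; -0.2 -0.2 9.5 0 0 0 0"
}}

```text
clock: 7.3
eef_pos: [596.7, 16.4, 146.2]
eef_rot: [-0.0, 0.992, 0.125, 0.001]
wrist_force: [-1.0, 2.1, 5.0]
grip_width: 0.4
```

>>> {"fn": "apply_moves", "kwargs": {
  "plan": "0 0 0.2 0 0 0 0; 0 0 0.35 0 0 0 0; 0 0 0.35 0 0 0 0; -0.7 0 0.3 0 0 0 0; -1.4 0 0.3 0 0 0 0; -2.1 0 0.3 0 0 0 0; -2.8 0 0.3 0 0 0 0; -3.5 0 0.3 0 0 0 0; -3.9 0 0.35 0 0 0 0; -3.9 0 0.35 0 0 0 0"
}}

```text
clock: 8.55
eef_pos: [559.9, 5.8, 143.3]
eef_rot: [0.0, 0.992, 0.125, 0.002]
wrist_force: [0.0, -1.6, 9.1]
grip_width: 0.5
```

>>> {"fn": "apply_moves", "kwargs": {
  "plan": "0 0 -1.5 0 0 0 0; 1.8 0 -1.5 0 0 0 0; 3.6 0 -1.5 0 0 0 0; 3.6 0 -1 0 0 0 0; 3.6 0 -0.4 0 0 0 0; 3.6 0 0 0 0 0 0; 3.6 0 0 0 0 0 0; 3.6 0 0 0 0 0 0; 2.9 0 0 0 0 0 0; 2.2 0 0 0 0 0 0; 1.5 0 0 0 0 0 0; 0.8 0 0 0 0 0 0; 0.2 0 0 0 0 0 0; 0.2 0 0 0 0 0 0; 0.2 0 -2 0 0 0 0; 0 2.6 -6 0 0 0 0; 0 5.2 -10 0 0 0 0; 0 5.2 -10 0 0 0 0; 0 5.2 -10 0 0 0 0"
}}

```text
clock: 10.92
eef_pos: [569.9, -43.7, 240.3]
eef_rot: [-0.0, 0.992, 0.125, -0.001]
wrist_force: [-0.9, 0.6, -0.4]
grip_width: 0.6
```

```bash
python3 look.py w3; python3 unroll.py w3 u3
```

```text
[569.9 -43.7 240.3] [-0.9  0.6 -0.4] 10.93
wheel_left_top 0.81 [281.1  51.8] [561.7  61.7 146. ]
wheel_mid_top 0.96 [283.1 129. ] [577.5  10.9 146. ]
wheel_right_top 0.7 [280.5 192.2] [588.8 -36.7 146. ]
bolt_handle 0.8 [283.9 260.1] [609.6 -97.4 137. ]
bolt_handle 0.41 [282.2 193.4] [591.8 -39.8 137. ]
lock 0.77 [272.6 139.1] [584.6 -16.3   0. ]
```

View pics/u3.png

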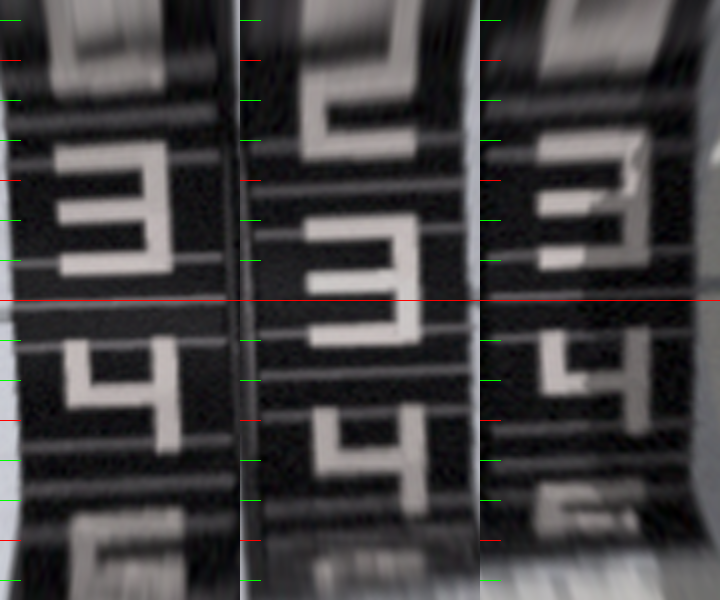

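>>> {"fn": "apply_moves", "kwargs": {
  "plan": "0 0 5 0 0 0 0; 0 0 8 0 0 0 0; 0 0 9.2 0 0 0 0; 0 0 9.7 0 0 0 0; 0 0 9.7 0 0 0 0; 0 0 9.7 0 0 0 0"
}}

```text
clock: 12.02
eef_pos: [571.5, -44.1, 145.2]
eef_rot: [0.0, 0.992, 0.125, 0.001]
wrist_force: [0.5, -0.1, -0.0]
grip_width: 0.5
```

>>> {"fn": "apply_moves", "kwargs": {
  "plan": "0 0 0.2 0 0 0 0; 0 0 0.4 0 0 0 0; 0 0 0.4 0 0 0 0; 0 0 0.4 0 0 0 0"
}}

```text
clock: 12.52
eef_pos: [570.9, -44.0, 140.2]
eef_rot: [-0.0, 0.992, 0.125, 0.0]
wrist_force: [0.1, -0.1, -0.9]
grip_width: -0.0
```

>>> {"fn": "apply_moves", "kwargs": {
  "plan": "0 0 0.2 0 0 0 0; 0 0 0.4 0 0 0 0; 0 0 0.4 0 0 0 0; 0 0 0.4 0 0 0 0"
}}

```text
clock: 13.02
eef_pos: [571.1, -44.1, 136.7]
eef_rot: [-0.0, 0.992, 0.125, 0.0]
wrist_force: [-2.3, -0.0, 5.6]
grip_width: 0.4
```

>>> {"fn": "apply_moves", "kwargs": {
  "plan": "0 0 0.2 0 0 0 0; 0 0 0.3 0 0 0 0; 0 0 0.3 0 0 0 0; 0.7 0 0.25 0 0 0 0; 1.4 0 0.2 0 0 0 0; 2.1 0 0.2 0 0 0 0; 2.8 0 0.2 0 0 0 0; 3.5 0 0.25 0 0 0 0; 4 0 0.3 0 0 0 0; 4 0 0.3 0 0 0 0"
}}

```text
clock: 14.28
eef_pos: [612.0, -32.8, 135.0]
eef_rot: [-0.0, 0.992, 0.125, 0.002]
wrist_force: [1.6, 4.1, 11.6]
grip_width: 0.6
```

>>> {"fn": "apply_moves", "kwargs": {
  "plan": "0 0 -1.8 0 0 0 0; -2 0 -1.8 0 0 0 0; -4 0 -1.8 0 0 0 0; -4 0 -1 0 0 0 0; -4 0 -0.4 0 0 0 0; -4 0 0 0 0 0 0; -4 0 0 0 0 0 0; -4 0 0 0 0 0 0; -3.3 0 -0.05 0 0 0 0; -2.6 0 -0.1 0 0 0 0; -1.9 0 -0.1 0 0 0 0; -1.2 0 -0.1 0 0 0 0; -0.5 0 -0.05 0 0 0 0; -0.3 0 0 0 0 0 0; -0.3 0 0 0 0 0 0; -0.3 0 -2.5 0 0 0 0; -2 -4 -4 0 0 0 0; -4 -9 -4 0 0 0 0; -4 -10.4 -4 0 0 0 0; -4 -10.4 -4 0 0 0 0"
}}

```text
clock: 16.77
eef_pos: [545.7, 57.8, 172.9]
eef_rot: [0.0, 0.992, 0.126, 0.0]
wrist_force: [0.2, 0.0, -0.0]
grip_width: 0.4
```

>>> {"fn": "apply_moves", "kwargs": {
  "plan": "0 0 2 0 0 0 0; 0 0 2.7 0 0 0 0; 0 0 3.1 0 0 0 0; 0 0 3.1 0 0 0 0; 0 0 3.1 0 0 0 0; 0.7 0 3.1 0 0 0 0; 1.4 0 3.1 0 0 0 0; 2.1 0 3.1 0 0 0 0; 2.8 0 3.1 0 0 0 0; 3 0 3.1 0 0 0 0; 3 0 3.1 0 0 0 0; 3 0 3.1 0 0 0 0"
}}

```text
clock: 18.27
eef_pos: [576.4, 63.7, 143.9]
eef_rot: [-0.0, 0.992, 0.124, 0.002]
wrist_force: [-0.1, 2.2, 10.8]
grip_width: 0.8
```

>>> {"fn": "apply_moves", "kwargs": {
  "plan": "0.6 0 0.05 0 0 0 0; 1 0 0.1 0 0 0 0; 1 0 0.1 0 0 0 0; 1 0 -2 0 0 0 0; -2 4 -5 0 0 0 0; -3 9 -9.5 0 0 0 0; -3.2 10.4 -9.5 0 0 0 0; -3.2 10.4 -9.5 0 0 0 0; -3.2 10.4 -9.5 0 0 0 0"
}}

```text
clock: 19.4
eef_pos: [568.5, -43.0, 235.6]
eef_rot: [-0.0, 0.992, 0.126, -0.001]
wrist_force: [-0.7, 0.5, 0.1]
grip_width: 0.3
```

```bash
python3 look.py w4; python3 unroll.py w4 u4
```

```text
[568.5 -43.  235.6] [-0.7  0.5  0.1] 19.4
wheel_left_top 0.6 [281.8  51.6] [560.2  62.1 146. ]
wheel_mid_top 0.58 [282.6 131. ] [575.4  10.6 146. ]
wheel_right_top 0.63 [283.2 197.5] [589.8 -38.3 146. ]
wheel_right_top 0.15 [410.  130.6] [665.2  34.1 146. ]
bolt_handle 0.93 [285.6 263.8] [609.5 -97.3 137. ]
lock 0.67 [275.8 141.7] [586.9 -17.    0. ]
```

View pics/u4.png

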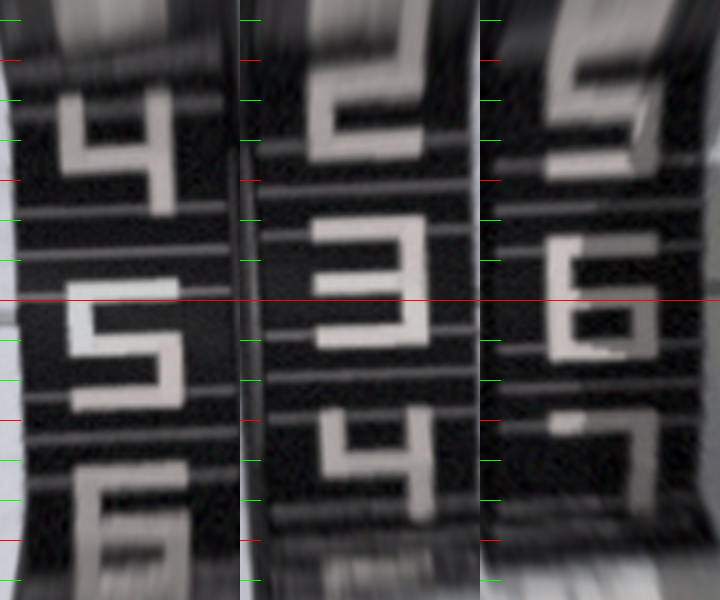

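>>> {"fn": "apply_moves", "kwargs": {
  "plan": "1.2 -3 3 0 0 0 0; 2.3 -5 7 0 0 0 0; 2.3 -5 8.8 0 0 0 0; 2.3 -5 9.3 0 0 0 0; 2.3 -5 9.6 0 0 0 0; 2.3 -5 9.6 0 0 0 0; 2.3 -5 9.6 0 0 0 0; 2.3 -5 9.6 0 0 0 0"
}}

```text
clock: 20.75
eef_pos: [579.2, 11.5, 143.6]
eef_rot: [-0.002, 0.992, 0.125, 0.001]
wrist_force: [-5.6, 9.0, 14.1]
grip_width: 0.5
```

>>> {"fn": "apply_moves", "kwargs": {
  "plan": "-0.2 0 0 0 0 0 0; -0.4 0 0 0 0 0 0; -0.4 0 0 0 0 0 0; -0.4 0 0 0 0 0 0"
}}

```text
clock: 21.25
eef_pos: [577.3, 10.8, 144.3]
eef_rot: [-0.002, 0.992, 0.125, 0.003]
wrist_force: [-1.1, 9.2, 12.1]
grip_width: -0.0
```

>>> {"fn": "apply_moves", "kwargs": {
  "plan": "-0.2 0 0 0 0 0 0; -0.2 0 0 0 0 0 0; -0.2 0 0 0 0 0 0"
}}

```text
clock: 21.62
eef_pos: [575.3, 10.2, 144.2]
eef_rot: [-0.002, 0.992, 0.125, 0.003]
wrist_force: [-0.5, 8.6, 12.3]
grip_width: 0.5
```

>>> {"fn": "apply_moves", "kwargs": {
  "plan": "0 0 -2 0 0 0 0; -0.2 -3 -2 0 0 0 0; -0.4 -5.3 -2 0 0 0 0; -0.4 -5.3 -2 0 0 0 0; -0.4 -5.3 -1 0 0 0 0; -0.4 -5.3 -0.3 0 0 0 0; -0.4 -5.3 0.1 0 0 0 0; -0.4 -5.3 0.1 0 0 0 0; -0.4 -5.3 0.1 0 0 0 0"
}}

```text
clock: 22.75
eef_pos: [557.1, 56.6, 141.6]
eef_rot: [0.0, 0.992, 0.124, 0.001]
wrist_force: [-4.8, -1.1, 16.7]
grip_width: 0.6
```

>>> {"fn": "apply_moves", "kwargs": {
  "plan": "0 0 -0.1 0 0 0 0; 0.4 0 -0.1 0 0 0 0; 0.8 0 -0.1 0 0 0 0; 0.8 0 -0.1 0 0 0 0; 0.8 0 -0.1 0 0 0 0"
}}

```text
clock: 23.38
eef_pos: [565.6, 59.1, 142.8]
eef_rot: [-0.0, 0.992, 0.124, 0.002]
wrist_force: [-2.5, -0.7, 16.4]
grip_width: 0.6
```

Moved about 8.8 mm. Lift and look.

>>> {"fn": "apply_moves", "kwargs": {
  "plan": "0 0 -2 0 0 0 0; -1 5 -6 0 0 0 0; -2 10 -9.5 0 0 0 0; -2.2 10.4 -9.5 0 0 0 0; -2.2 10.4 -9.5 0 0 0 0; -2.2 10.4 -9.5 0 0 0 0"
}}

```text
clock: 24.12
eef_pos: [567.7, -44.4, 234.7]
eef_rot: [-0.0, 0.992, 0.126, -0.001]
wrist_force: [-0.7, 0.3, -0.1]
grip_width: 0.2
```

```bash
sed -i 's/for y in(82,30,-22):/for y,h in((82,147.5),(30,148.5),(-22,140.5)):/; s/unroll(im,y)/unroll(im,y,h)/' unroll.py; python3 look.py w5; python3 unroll.py w5 u5
```

```text
[567.7 -44.4 234.7] [-0.7  0.3 -0.1] 24.12
wheel_left_top 0.69 [287.   52.6] [562.9  60.9 146. ]
wheel_mid_top 0.73 [281.  128.7] [572.9  10.6 146. ]
wheel_right_top 0.77 [286.9 192.9] [590.6 -35.1 146. ]
bolt_handle 0.78 [290.1 262.8] [611.9 -96.4 137. ]
lock 0.76 [277.5 142.1] [588.  -18.2   0. ]
```

View pics/u5.png

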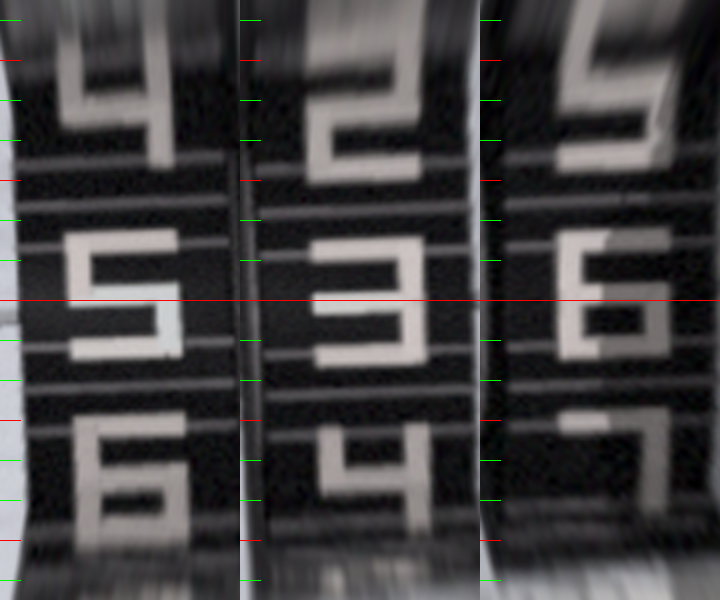

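>>> {"fn": "apply_moves", "kwargs": {
  "plan": "1.2 1.8 2 0 0 0 0; 2.35 3.5 5 0 0 0 0; 2.35 3.5 5.5 0 0 0 0; 2.35 3.5 5.5 0 0 0 0; 2.35 3.5 8 0 0 0 0; 2.35 3.5 10.3 0 0 0 0; 2.35 3.5 10.3 0 0 0 0; 2.35 3.5 10.3 0 0 0 0"
}}

```text
clock: 25.48
eef_pos: [600.3, -73.6, 134.7]
eef_rot: [0.0, 0.992, 0.125, 0.001]
wrist_force: [-0.6, 0.2, 0.2]
grip_width: 0.6
```

>>> {"fn": "apply_moves", "kwargs": {
  "plan": "0 0.5 0.2 0 0 0 0; 0 1 0.4 0 0 0 0; 0 1.5 0.4 0 0 0 0; 0 2 0.4 0 0 0 0; 0 2.5 0.4 0 0 0 0; 0 2.5 0.4 0 0 0 0; 0 2.5 0.4 0 0 0 0"
}}

```text
clock: 26.35
eef_pos: [605.2, -99.1, 128.8]
eef_rot: [0.0, 0.992, 0.124, -0.001]
wrist_force: [-0.1, -0.3, 0.4]
grip_width: 0.5
```

>>> {"fn": "apply_moves", "kwargs": {
  "plan": "0 0.5 0 0 0 0 0; 0 1 0 0 0 0 0; 0 1.5 0 0 0 0 0; 0 1.9 0 0 0 0 0; 0 1.9 0 0 0 0 0"
}}

```text
clock: 26.98
eef_pos: [610.6, -117.2, 129.0]
eef_rot: [0.0, 0.992, 0.125, 0.0]
wrist_force: [-0.3, 2.0, -1.3]
grip_width: 0.6
```

>>> {"fn": "apply_moves", "kwargs": {
  "plan": "0 0.2 0 0 0 0 0; 0 0.4 0 0 0 0 0; 0 0.6 0 0 0 0 0; 0 0.6 0 0 0 0 0; 0 0.6 0 0 0 0 0"
}}

```text
clock: 27.6
eef_pos: [611.0, -118.5, 129.0]
eef_rot: [-0.003, 0.992, 0.126, -0.001]
wrist_force: [-6.9, 12.1, 4.0]
grip_width: 0.3
```

>>> {"fn": "apply_moves", "kwargs": {
  "plan": "0 0.2 0 0 0 0 0; 0 0.4 0 0 0 0 0; 0 0.4 0 0 0 0 0; 0 0.4 0 0 0 0 0"
}}

```text
clock: 28.1
eef_pos: [611.0, -118.8, 129.0]
eef_rot: [-0.005, 0.992, 0.127, -0.002]
wrist_force: [-11.4, 19.9, 10.9]
grip_width: 0.4
```

>>> {"fn": "apply_moves", "kwargs": {
  "plan": "0 -0.6 0 0 0 0 0; 0 -1.8 0 0 0 0 0; 0 -1.8 0 0 0 0 0; 0 -1.8 -3 0 0 0 0; 0 -1.8 -8 0 0 0 0; -1 1 -13 0 0 0 0; -2 5 -17 0 0 0 0; -2 7 -17 0 0 0 0; -2 7 -17 0 0 0 0; -2 7 -17 0 0 0 0"
}}

```text
clock: 29.35
eef_pos: [610.7, -197.4, 297.4]
eef_rot: [-0.001, 0.992, 0.125, -0.001]
wrist_force: [0.7, 0.2, 0.7]
grip_width: 0.4
```

```bash
python3 look.py w6; python3 unroll.py w6 u6
python3 - <<'E'
import cv2,numpy as np
a=cv2.imread('pics/w6.png');b=cv2.imread('pics/u6.png');b=cv2.resize(b,(288,240))
c=np.zeros((384,800,3),np.uint8);c[:,:512]=a;c[:240,512:]=b;cv2.imwrite('pics/c6.png',c)
E
```

```text
[ 610.7 -197.4  297.4] [0.7 0.2 0.7] 29.35
bolt_handle 0.84 [281.8 114. ] [ 620.4 -135.7  137. ]
```

View pics/c6.png

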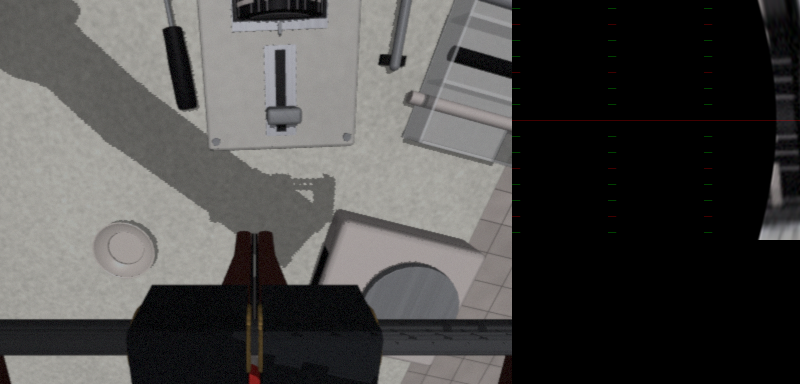

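```bash
python3 -c "
from h import *
print(job.job_done())"
```

```text
the job is handed in; nothing more can be done
None
```

The locker's wheels are set to 5, 3 and 6, and the bolt is fully drawn. The hand is lifted clear, and the job was handed in at about 29.4 s of the 61 s allowed.

- **Wheels:** the last wrist picture before drawing the bolt showed the digits on top within about 2° (left 5 about +1.5°, middle 3 about 0°, right 6 about +1.5°). The camera calibration could add about 3° of bias. I didn't look at the wheels again after drawing the bolt, because the last picture cuts them off. The bolt did pass its 5 mm block, which means all three were within its 0.15 rad.
- **Bolt:** the handle moved about 40 mm by camera, and the push met a firm end stop at about 20–25 N.
- **Bystanders:** I didn't check each one at the end. The jar had not moved when I last measured it, midway through. The arm met no force except on the wheels and the bolt, and the wrist read under 1 N at the end.
- **Disagreement:** touch put the right wheel's top about 5–6 mm below nominal, at the edge of the stated 5 mm. The network's handle position was also about 6 mm off the fitted locker pose; neither affected the result.

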